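# Weigh two seed cakes and bring the heavier one to the piercing jig

## Robot

A 6-joint arm with a two-finger parallel gripper is mounted at the origin on the work surface. World frame = base frame: x ahead of the robot, y to its left, z up, the work surface at z = 0. Lengths are in mm, angles in degrees, forces in N, time in s.
With the tool pointing down it reaches from about 350 to 850 mm from the base axis. Payload 8.1 kg.
Tool frame: the origin (TCP) lies midway between the tips of the shut fingers; the grasp point (between the pads) lies 19 mm behind it; z points along the fingers, y is the line along which they close (so a half turn about z gives the same grasp; the last joint's range is limited). The gripper opens to 85 mm and grips with 20 to 120 N. Pads are 22 mm wide; open, the fingers measure 114 mm over their backs; the gripper's body (76 mm by 85 mm) begins 54 mm behind the grasp point. The pads swing forward as they close: fully open they stand 13 mm farther back than shut.
Start: joints at [-71.127, 7.471, 85.268, -0, 87.261, -4.893], TCP at [241.824, -549.114, 231.292] pointing down, gripper open.
Joint ranges: [-169.43, 169.43], [-51.17, 129.36], [1.28, 143.12], [-76.62, 256.62], [0, 156.53], [-152.29, 152.29]. Speed limits (degrees/s): [136.94, 136.94, 159.86, 180, 180, 180].

## Interface

Orientations are given as [roll, pitch, yaw] about the fixed x, y, z axes, in that order (R = Rz(yaw) Ry(pitch) Rx(roll)).
In Python, from bench import r gives the robot as it stands. The module is installed in compiled form; this text tells all that it offers.
- The arm moves only by the tool jog_arm, never from a script. Its argument "rows" is a list of rows, each a list of 2 entries, a list of its own where there are three numbers: the shift along the tool's x, y, z in mm, then the turn, a rotation vector about the tool's x, y, z in rad. A call has 1 to 10 rows; each row is the pose to reach, as a shift and turn from the pose commanded when the call began, along the tool's axes at that moment; what a row does not reach only later rows make up. A row lasts 1/10 s, in which the tool goes at most 50 mm and 8.59 degrees, less where a joint would pass 70% of its speed; a pose out of reach is approached as far as the arm can. A call with a gripper value outside its range is refused whole. "grip" is the finger opening in mm, from 0 to 85.4, set as the call begins (left out, the last holds). The fingers move at their own pace and stop on an object; "force" is the grip in N (left out, the last holds). Time passes only in rows, so rows that repeat a pose let the fingers close. It gives the time, the measured TCP pose, the force, the opening and the grip force at its end, in the units of the state.
- r.sense(): the state, without advancing time (a new reading comes with each control period).
- r.snapshot(name): name is "scene" or "top"; returns (picture, depth): 480x640x3 uint8, blue, green, red; 480x640 float32, mm along the optical axis (not along the pixel's ray), 0 where there is no reading.
- r.camera_params(name): a dict with "fx", "fy", "cx", "cy" (pixels), "pose" (4x4, takes a point from camera to world coordinates). Camera axes: x right, y down, z forward; pixel columns grow to the right and rows downward; lengths in mm; the calibration is good to about 2 mm. A picture is of the moment at which its call begins. camera_params takes no time and is no camera call.
- r.hand_in(): hands the job in; it is judged then, once.
The state is a dict: "time": time; "joint_pos": joint angles; "qd": joint speeds; "joint_efforts": joint torques, N m; "tool_pos": TCP position; "tcp_rot": TCP orientation; "ft_force": force on the tool from outside, world axes, zero at the start; "wrist_torque": the same for the moment, N m; "finger_gap": finger opening in mm; "grip_force": force on a finger pad.
Only numpy, scipy, OpenCV 4.12 (cv2) and the standard library are available. Lean on these libraries where they do the work, as an engineer would, in place of code of your own. Each camera call takes 0.05 s, during which the arm holds its last target. There are 200 camera calls.

## Task

Set the two seed cakes from the white tray gently on opposite pans of the balance, let go and see which pan stays down. Then take the heavier cake to the wooden piercing jig, set it down in the channel and slide it along until it presses on the rubber end stop, with a steady push of about 10 N for about a second and never more than 20 N, and leave it standing there, against the stop. The lighter cake stays on its pan, and everything else stays where it is.

Things in the scene. Friction and masses are not known exactly. Their poses are not given: they have to be found in the camera images.
- cake_a: First pressed bird-seed cake, a hard upright cylinder 50 mm in diameter and 60 mm tall, 60 to 160 g, speckled tan-brown with a dark dot on top; the two look alike and one is at least 40 g heavier. Origin: centre of its underside, z up. Both stand in the tray at the start.
- cake_b: Second pressed bird-seed cake, a hard upright cylinder 50 mm in diameter and 60 mm tall, 60 to 160 g, speckled tan-brown with a dark dot on top; the two look alike and one is at least 40 g heavier. Origin: centre of its underside, z up. Both stand in the tray at the start.
- tray: White plastic tray that holds the cakes, fixed to the bench, 170 mm (x) by 230 mm (y), walls 26 mm high and 4 mm thick, floor 4 mm above the bench. Origin: centre of its underside. The cakes stand 100 mm apart along the tray's y, 15 mm from its middle towards -x.
- balance: Equal-arm table balance, fixed to the bench: grey base 100 mm (x) by 250 mm (y), 22 mm high, with a see-saw beam along its y axis and a steel pan over either end (95 mm from the middle). The pans stay level and move up and down against each other. Origin: centre of the base's underside, z up.
- pan_left_top (a point): Centre of the left pan's inner floor (the pan at the balance's +y), 95 mm above the bench when level. The floor is 78 mm across inside a rim 4 mm high. It moves with the pan.
- pan_right_top (a point): The same point of the right pan (at the balance's -y).
- pan_left (a joint): Height of the left pan from level, m, -0.018 (down on its stop) to +0.018; it reads 0 when the loads are equal. The right pan always moves the opposite way. Light springs level the balance: the heavier pan sinks 1 mm for each 10 g of difference (a cake alone, 6 to 16 mm) and settles in about half a second. Below the stop the pan is rigid.
- pan_right (a joint): Height of the right pan from level, m, the opposite of pan_left.
- jig: Piercing jig, fixed to the bench: plywood base 180 mm (x) by 90 mm (y) by 10 mm with two wooden rails that leave a straight channel 54 mm wide along x; the rails stand 14 mm above the channel floor. Origin: centre of its underside, x inward along the channel. The end stop, a steel block 26 mm high with a black rubber face, stands across the channel towards +x; the channel is free up to it.
- jig_mouth (a point): Middle of the channel floor at its open end, nearest the robot; x inward, z up. The end stop's face lies 95 to 135 mm in from here, set anew each time and not measured: find it by feel (or by eye). Its rubber gives about 1 mm per 4 N, 6 mm at most, and resists fast pushing with some 4 N more per 10 mm/s; it creeps back when the push ends.
- pots: Bystander: stack of clear plastic pots, 72 mm across, 100 mm tall; origin: centre of its underside.
- screw_bench: Bystander: steel screw, 60 mm long, lying on the bench; origin under its middle.
- screw_tray: Bystander: steel screw, 60 mm long, 11 mm thick at the head, lying across the tray on the +x side of the cakes; origin under its middle.
- awl: Bystander: awl with a plastic handle, 150 mm long and 26 mm thick, lying on the bench; origin under its middle.
- phone: Bystander: phone, 150 by 72 by 9 mm, lying on the bench; origin under its middle.
There are look-alikes about, which are no part of the job. What is shaped like the cake_a but blue is not meant. What is shaped like the cake_b but blue or purple is not meant.

How it is judged (in metres and radians):
On the way, in this order (a step that is already met when the one before it is completed fails the run):
1. both cakes stand released on opposite pans (centres within 20 mm of the pans' centres) and the balance has tipped by at least 3 mm (((horizontal distance between cake_b and pan_left_top below 0.02 m and z of cake_b in the frame of pan_left_top between -0.004 and 0.004 m and angle between each of cake_b, cake_a's own z axis and vertical below 0.1 rad and horizontal distance between cake_a and pan_right_top below 0.02 m and z of cake_a in the frame of pan_right_top between -0.004 and 0.004 m) or (horizontal distance between cake_b and pan_right_top below 0.02 m and z of cake_b in the frame of pan_right_top between -0.004 and 0.004 m and angle between each of cake_b, cake_a's own z axis and vertical below 0.1 rad and horizontal distance between cake_a and pan_left_top below 0.02 m and z of cake_a in the frame of pan_left_top between -0.004 and 0.004 m)) and value of joint any of pan_left, pan_right below -0.003 m and contact force between each of cake_a, cake_b, pan_left, pan_right and the arm below 0.1 N and contact force between each of cake_a, cake_b, pan_left, pan_right and the fingers below 0.1 N), for 0.5 s.
2. the heavier cake, standing in the jig's channel, is pressed on the rubber end stop with 5 to 15 N for 0.3 s, the lighter one standing on its pan (pulled down by less than 9.8 mm) (((y of cake_a in the frame of jig_mouth between -0.005 and 0.005 m and z of cake_a in the frame of jig_mouth below 0.004 m and angle between cake_a's own z axis and vertical below 0.1 rad and contact force between cake_a and buffer_c0 between 5 and 15 N and ((horizontal distance between cake_b and pan_left_top below 0.02 m and z of cake_b in the frame of pan_left_top between -0.004 and 0.004 m and angle between cake_b's own z axis and vertical below 0.1 rad and value of joint pan_left above -0.0098 m) or (horizontal distance between cake_b and pan_right_top below 0.02 m and z of cake_b in the frame of pan_right_top between -0.004 and 0.004 m and angle between cake_b's own z axis and vertical below 0.1 rad and value of joint pan_right above -0.0098 m))) or (y of cake_b in the frame of jig_mouth between -0.005 and 0.005 m and z of cake_b in the frame of jig_mouth below 0.004 m and angle between cake_b's own z axis and vertical below 0.1 rad and contact force between cake_b and buffer_c0 between 5 and 15 N and ((horizontal distance between cake_a and pan_left_top below 0.02 m and z of cake_a in the frame of pan_left_top between -0.004 and 0.004 m and angle between cake_a's own z axis and vertical below 0.1 rad and value of joint pan_left above -0.0098 m) or (horizontal distance between cake_a and pan_right_top below 0.02 m and z of cake_a in the frame of pan_right_top between -0.004 and 0.004 m and angle between cake_a's own z axis and vertical below 0.1 rad and value of joint pan_right above -0.0098 m))))), for 0.3 s.
At the end, for the whole second after the job is handed in: The heavier cake stands upright on the channel floor of the jig, within about 3 mm of the rubber end stop, and the lighter cake stands on a pan of the balance (centre within 20 mm of the pan's centre, the pan pulled down by less than 9.8 mm, as only the lighter cake does), both at rest (((y of cake_a in the frame of jig_mouth between -0.005 and 0.005 m and z of cake_a in the frame of jig_mouth below 0.004 m and angle between cake_a's own z axis and vertical below 0.1 rad and horizontal distance between cake_a and buffer_c0 below 0.0345 m and ((horizontal distance between cake_b and pan_left_top below 0.02 m and z of cake_b in the frame of pan_left_top between -0.004 and 0.004 m and angle between cake_b's own z axis and vertical below 0.1 rad and value of joint pan_left above -0.0098 m) or (horizontal distance between cake_b and pan_right_top below 0.02 m and z of cake_b in the frame of pan_right_top between -0.004 and 0.004 m and angle between cake_b's own z axis and vertical below 0.1 rad and value of joint pan_right above -0.0098 m))) or (y of cake_b in the frame of jig_mouth between -0.005 and 0.005 m and z of cake_b in the frame of jig_mouth below 0.004 m and angle between cake_b's own z axis and vertical below 0.1 rad and horizontal distance between cake_b and buffer_c0 below 0.0345 m and ((horizontal distance between cake_a and pan_left_top below 0.02 m and z of cake_a in the frame of pan_left_top between -0.004 and 0.004 m and angle between cake_a's own z axis and vertical below 0.1 rad and value of joint pan_left above -0.0098 m) or (horizontal distance between cake_a and pan_right_top below 0.02 m and z of cake_a in the frame of pan_right_top between -0.004 and 0.004 m and angle between cake_a's own z axis and vertical below 0.1 rad and value of joint pan_right above -0.0098 m)))) and linear speed of each of cake_a, cake_b below 0.01 m/s); the robot touches nothing.
It fails at once if a cake presses or strikes a balance pan with more than 15 N (pushed down or dropped) (contact force between any of cake_a, cake_b and pan_left above 15 N or contact force between any of cake_a, cake_b and pan_right above 15 N).
It fails at once if a cake presses the rubber end stop with more than 20 N (contact force between any of cake_a, cake_b and buffer_c0 above 20 N).
It fails at once if the robot itself pushes on the balance with more than 15 N (contact force between any of balance, pan_left, pan_right and the arm above 15 N or contact force between any of balance, pan_left, pan_right and the fingers above 15 N).
It fails at once if a bystander (pots, screws, awl or phone) is moved by more than 30 mm (distance of any of pots, screw_bench, screw_tray, awl, phone from where it was at the start of the episode above 0.03 m).
It also fails if it takes over 72 s, if anything falls off the work surface, if the arm or the gripper's body presses on something with over 40 N, if the wrist force passes 120 N, or if a joint passes its speed limit or range.

## Working session

There is one attempt and no reset: what is moved stays moved. The work goes in short steps, Python scripts to look and compute and a tool call to move; the robot and the scene stay as the last step left them, time stands still between calls to the robot, and variables do not carry over. Pictures are saved under pics/ and viewed, at most 10 in all, crops included, and the job is handed in when it is done.

Besides the shell and the picture viewer there is one more tool, called after ">>>" as name(argument=value, ...), one argument or row to a line, values as JSON. jog_arm: Moves the arm, as the interface text tells. Its arguments: {"type":"object","properties":{"rows":{"type":"array"},"grip":{"type":"number"},"force":{"type":"number"}},"required":["rows"]}

```bash
mkdir -p pics; cat > h.py <<'E'
import numpy as np, cv2
from bench import r
def snap(n):
    im,d=r.snapshot(n); return im,d,r.camera_params(n)
def ray(p,u,v,z):
    T=np.array(p['pose']); d=T[:3,:3]@np.array([(u-p['cx'])/p['fx'],(v-p['cy'])/p['fy'],1]); o=T[:3,3]
    return o+d*(z-o[2])/d[2]
def cloud(d,p):
    v,u=np.mgrid[0:480,0:640]; T=np.array(p['pose'])
    c=np.stack([(u-p['cx'])/p['fx']*d,(v-p['cy'])/p['fy']*d,d],-1)
    return c@T[:3,:3].T+T[:3,3]
E
python3 - <<'E'
from h import *
for n in ('top','scene'):
    im,d,p=snap(n); cv2.imwrite(f'pics/{n}0.png',im); np.savez(f'{n}0.npz',im=im,d=d); print(n,{k:np.round(v,3).tolist() for k,v in p.items()})
print(r.sense())
E
```

```text
top {'fx': 600.747, 'fy': 600.747, 'cx': 319.941, 'cy': 242.191, 'pose': [[-0.017, -0.993, 0.116, 332.934], [-1.0, 0.017, 0.007, -53.976], [-0.009, -0.116, -0.993, 1603.608], [0.0, 0.0, 0.0, 1.0]]}
scene {'fx': 589.452, 'fy': 589.452, 'cx': 325.17, 'cy': 241.519, 'pose': [[-0.049, 0.859, -0.51, 1085.909], [0.999, 0.048, -0.016, -37.425], [0.011, -0.51, -0.86, 1078.66], [0.0, 0.0, 0.0, 1.0]]}
{'time': 0.1, 'joint_pos': array([-7.11260868e+01,  7.51075962e+00,  8.53242958e+01,  2.24220719e-03,
        8.72623747e+01, -4.89428097e+00]), 'qd': array([-0.038065  , -0.1022804 , -0.17630135, -0.0648452 ,  0.08289424,
       -0.03090753]), 'joint_efforts': array([ 1.44384830e-03, -5.70950925e+01, -5.01943731e+01, -1.07196227e-04,
        8.11350677e-03, -4.94743608e-05]), 'tool_pos': array([ 241.67965514, -548.61909492,  230.33752526]), 'tcp_rot': array([-1.79903116e+02, -1.05437912e-02,  2.37680762e+01]), 'ft_force': array([-0.02321472,  0.42890484,  0.85892426]), 'wrist_torque': array([-0.02044861,  0.00827286, -0.02669768]), 'grip_force': 0.0, 'finger_gap': 85.27146814094988}
```

View pics/top0.png

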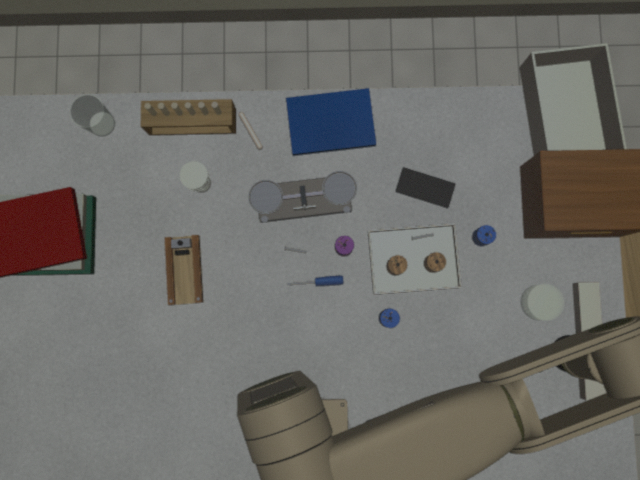

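View pics/scene0.png

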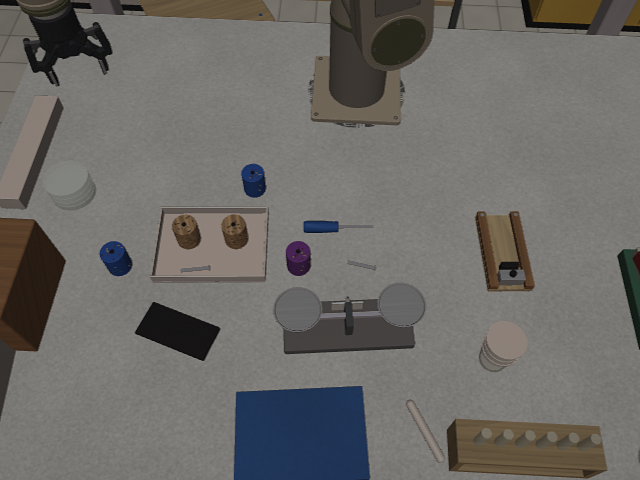

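Top view: tan cakes are at (398,265) and (436,262) in the white tray. The look-alikes are blue at (486,235) and (390,318), and purple at (345,246). The pans are at (266,196) and (340,188), the jig at (183,270) with its stop near (181,243), and the pots near (195,177). The scene view agrees: cakes (186,231) and (234,231), pans (298,309) and (401,304), jig (505,250). I choose the two tan cakes in the tray.

```bash
cat > m.py <<'E'
from h import *
boxes={'top':{'c1':(385,250,410,280),'c2':(424,248,450,276),'panL':(244,175,288,218),'panR':(318,168,362,212),'jig':(160,230,208,310),'tray':(362,220,464,298)},
'scene':{'c1':(218,210,250,252),'c2':(168,210,203,252),'panL':(374,280,428,330),'panR':(272,285,325,334),'jig':(470,205,538,295),'tray':(148,200,275,285)}}
zr={'c1':(56,72),'c2':(56,72),'panL':(85,110),'panR':(85,110),'jig':(19,30),'tray':(21,31)}
def run(n,im,d,p):
    P=cloud(d,p)
    for k,(a,b,c,e) in boxes[n].items():
        Q=P[b:e,a:c].reshape(-1,3); Q=Q[(Q[:,2]>zr[k][0])&(Q[:,2]<zr[k][1])]
        if len(Q)<5: print(n,k,'none',len(Q)); continue
        rect=cv2.minAreaRect(Q[:,:2].astype(np.float32)); cc,_=cv2.minEnclosingCircle(Q[:,:2].astype(np.float32))
        print(n,k,len(Q),'med z %.1f'%np.median(Q[:,2]),'rect',np.round(rect[0],1),np.round(rect[1],1),round(rect[2],2),'bbox mid',np.round((np.percentile(Q,1,0)+np.percentile(Q,99,0))/2,1),'circ',np.round(cc,1))
if __name__=='__main__':
    tiles=[]
    for n in ('top','scene'):
        f=np.load(f'{n}0.npz'); p=r.camera_params(n); run(n,f['im'],f['d'],p)
        P=cloud(f['d'],p); 
        a,b,c,e=boxes[n]['jig']; Q=P[b:e,a:c].reshape(-1,3); Q=Q[(Q[:,2]>32)&(Q[:,2]<42)]; print('stop',len(Q),Q.mean(0),Q.min(0),Q.max(0))
        for k in ('tray','jig'):
            a,b,c,e=boxes[n][k]; s=f['im'][b:e,a:c]; tiles.append(cv2.resize(s,(390,290),interpolation=cv2.INTER_CUBIC))
    cv2.imwrite('pics/crop1.png',np.vstack([np.hstack(tiles[:2]),np.hstack(tiles[2:])]))
    for u,v in ((398,265),(436,262)): print('ray',ray(r.camera_params('top'),u,v,64))
    for u,v in ((234,220),(186,220)): print('ray s',ray(r.camera_params('scene'),u,v,64))
E
python3 m.py
```

```text
top c1 284 med z 63.5 rect [ 451.4 -239.3] [48.7 47. ] 28.98 bbox mid [ 450.4 -239.9   64. ] circ [ 451.4 -239.7]
top c2 289 med z 63.2 rect [ 457.3 -339.4] [48. 48.] 25.03 bbox mid [ 456.7 -339.3   63.6] circ [ 457.2 -339.1]
top panL 936 med z 95.2 rect [628.7  94.5] [86.8 87.2] 89.52 bbox mid [628.7  94.9  95.7] circ [628.8  95.1]
top panR 934 med z 95.1 rect [647.5 -93.9] [88.  87.9] 32.17 bbox mid [647.7 -94.3  95.3] circ [647.2 -93.8]
top jig 895 med z 23.9 rect [451.8 321.5] [179.2  91.9] 3.51 bbox mid [451.7 321.   24.4] circ [452.  319.1]
top tray 448 med z 25.1 rect [ 469.7 -289.1] [170.5 230.5] 3.56 bbox mid [ 469.9 -288.7   26. ] circ [ 470.1 -289.2]
stop 180 [508.45272523 325.04448245  36.28313427] [366.21140794 275.62133171  32.11173658] [533.60045414 362.64757349  41.79561484]
scene c1 425 med z 63.3 rect [ 453.4 -244.1] [50.8 47. ] 7.83 bbox mid [ 454.2 -244.2   62. ] circ [ 453.7 -243.4]
scene c2 435 med z 63.1 rect [ 460.3 -343.7] [50.  49.1] 25.55 bbox mid [ 460.4 -344.    62.5] circ [ 460.  -344.5]
scene panL 1704 med z 94.7 rect [629.8  91.2] [87.  89.1] 5.54 bbox mid [629.2  90.7  95.4] circ [629.2  90.9]
scene panR 1738 med z 94.7 rect [648.7 -98.2] [88.6 88. ] 28.18 bbox mid [648.3 -98.5  95.5] circ [648.4 -97.5]
scene jig 1432 med z 23.1 rect [452.4 316.9] [184.3  92.1] 3.37 bbox mid [453.4 316.7  24.2] circ [453.3 315.9]
scene tray 961 med z 24.7 rect [ 471.4 -294. ] [174.5 231. ] 3.6 bbox mid [ 471.5 -293.1   25.7] circ [ 471.  -294.7]
stop 321 [517.6051408  320.70399165  35.35392629] [493.25145453 295.28883509  32.00059009] [536.5748638  346.19019297  41.9404489 ]
ray [ 450.30420705 -242.5137911    64.        ]
ray [ 456.33584373 -340.14117999   64.        ]
ray s [ 443.91515081 -244.24327738   64.        ]
ray s [ 449.44950021 -341.7746207    64.        ]
```

View pics/crop1.png

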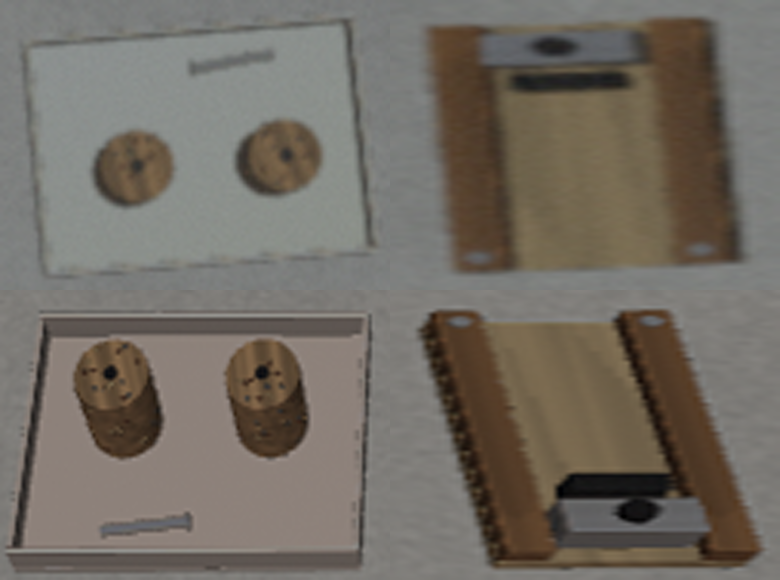

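The crop confirms both tan, speckled cakes with a dark dot, the screw lying clear at +x, and the jig channel with its stop at the far (+x) end. The two views agree to about 4 mm, so I use the averages:

| Item | Position (x, y) | Yaw |
|---|---|---|
| Cake 1 | (452.4, -242) | |
| Cake 2 | (458.7, -342) | |
| Left pan | (629, 93) | |
| Right pan | (648, -96) | |
| Jig | (452, 319) | 3.5° |

I move above cake 2 at yaw 3.5° now.

>>> jog_arm(
  rows=[
    [[30,-10,5],[0,0,0.1]],
    [[70,-25,15],[0,0,0.2]],
    [[115,-42,30],[0,0,0.3]],
    [[160,-58,50],[0,0,0.354]],
    [[205,-74,70],[0,0,0.354]],
    [[245,-89,90],[0,0,0.354]],
    [[270,-98,101],[0,0,0.354]],
    [[282,-102,101],[0,0,0.354]],
    [[282,-102,101],[0,0,0.354]],
    [[282,-102,101],[0,0,0.354]],
  ],
  grip=85,
  force=25,
)

```text
time: 1.1
tool_pos: [458.6, -343.2, 131.1]
tcp_rot: [179.9, -0.0, 3.5]
ft_force: [0.8, -1.1, 0.1]
finger_gap: 84.9
grip_force: 0.0
```

>>> jog_arm(
  rows=[
    [[0,0,25],[0,0,0]],
    [[0,0,55],[0,0,0]],
    [[0,0,80],[0,0,0]],
    [[0,0,95],[0,0,0]],
    [[0,0,102],[0,0,0]],
    [[0,0,102],[0,0,0]],
    [[0,0,102],[0,0,0]],
  ],
)

```text
time: 1.8
tool_pos: [459.4, -343.1, 29.7]
tcp_rot: [179.9, -0.1, 3.5]
ft_force: [1.0, 0.1, 0.4]
finger_gap: 85.4
grip_force: 0.0
```

>>> jog_arm(
  rows=[
    [[0,0,0],[0,0,0]],
    [[0,0,0],[0,0,0]],
    [[0,0,0],[0,0,0]],
    [[0,0,0],[0,0,0]],
    [[0,0,0],[0,0,0]],
    [[0,0,0],[0,0,0]],
    [[0,0,0],[0,0,0]],
    [[0,0,0],[0,0,0]],
  ],
  grip=40,
  force=30,
)

```text
time: 2.6
tool_pos: [459.5, -342.7, 29.5]
tcp_rot: [179.9, -0.1, 3.5]
ft_force: [-0.5, 0.3, 6.5]
finger_gap: 49.3
grip_force: 31.2
```

>>> jog_arm(
  rows=[
    [[0,0,-4],[0,0,0]],
    [[0,0,-15],[0,0,0]],
    [[0,0,-35],[0,0,0]],
    [[0,0,-60],[0,0,0]],
    [[0,0,-85],[0,0,0]],
    [[0,0,-105],[0,0,0]],
    [[0,0,-118],[0,0,0]],
    [[0,0,-125],[0,0,0]],
    [[0,0,-125],[0,0,0]],
    [[0,0,-125],[0,0,0]],
  ],
)

```text
time: 3.6
tool_pos: [458.4, -341.7, 152.3]
tcp_rot: [-179.9, 0.1, 3.5]
ft_force: [0.2, -0.7, -1.3]
finger_gap: 49.2
grip_force: 31.2
```

>>> jog_arm(
  rows=[
    [[7,-16,0],[0,0,0]],
    [[21,-45,0],[0,0,0]],
    [[38,-82,0],[0,0,0]],
    [[56,-122,0],[0,0,0]],
    [[75,-163,0],[0,0,0]],
    [[94,-204,0],[0,0,0]],
    [[113,-245,0],[0,0,0]],
    [[132,-286,0],[0,0,0]],
    [[150,-325,0],[0,0,0]],
    [[166,-360,0],[0,0,0]],
  ],
)

```text
time: 4.6
tool_pos: [602.1, 30.5, 151.9]
tcp_rot: [-180.0, 0.1, 3.5]
ft_force: [-0.3, 0.1, -0.8]
finger_gap: 49.2
grip_force: 31.3
```

>>> jog_arm(
  rows=[
    [[14,-30,0],[0,0,0]],
    [[23,-50,0],[0,0,0]],
    [[28,-60,0],[0,0,0]],
    [[30,-64,0],[0,0,0]],
    [[30,-64,0],[0,0,0]],
    [[30,-64,0],[0,0,0]],
  ],
)

```text
time: 5.2
tool_pos: [628.3, 92.0, 153.0]
tcp_rot: [180.0, 0.0, 3.4]
ft_force: [0.3, -0.4, -0.6]
finger_gap: 49.2
grip_force: 31.3
```

```bash
python3 - <<'E'
from h import *
s=r.sense(); print(s['time'],s['tool_pos'],s['ft_force'])
ts=[]
for n in ('top','scene'):
    im,d,p=snap(n); P=cloud(d,p); cv2.imwrite(f'pics/{n}1.png',im)
    T=np.array(p['pose'])
    # pan / cake visible: depth values by height band near left pan
    m=(np.hypot(P[...,0]-629,P[...,1]-93)<50)
    Q=P[m]; 
    for a,b in ((85,105),(110,135),(135,180),(180,200)):
        q=Q[(Q[:,2]>a)&(Q[:,2]<b)]; print(n,a,b,len(q), q.mean(0).round(1) if len(q) else '')
    c=np.linalg.inv(T)@np.array([629,93,120,1]); u=int(p['fx']*c[0]/c[2]+p['cx']); v=int(p['fy']*c[1]/c[2]+p['cy'])
    ts.append(cv2.resize(im[max(0,v-60):v+60,max(0,u-80):u+80],(400,300),interpolation=cv2.INTER_CUBIC))
cv2.imwrite('pics/c2.png',np.hstack(ts))
E
```

```text
5.2 [628.34992139  92.02149896 153.0298747 ] [ 0.27143262 -0.36133316 -0.64388836]
top 85 105 196 [605.8 110.6  95.6]
top 110 135 4 [603.6 100.7 132.1]
top 135 180 47 [604.7  98.  159.8]
top 180 200 51 [607.7  95.5 186.6]
scene 85 105 1038 [641.5  88.9  94.9]
scene 110 135 39 [647.3  86.8 131.6]
scene 135 180 394 [645.1  88.4 160.6]
scene 180 200 497 [636.5  92.8 187.1]
```

View pics/c2.png

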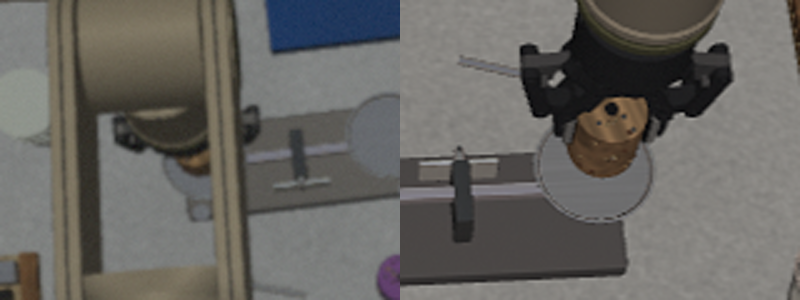

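The cake is held upright over the left pan (scene crop, cake at about (600,140), pan centre at about (597,170) on the floor below it). I lower it gently.

>>> jog_arm(
  rows=[
    [[0,0,5],[0,0,0]],
    [[0,0,13],[0,0,0]],
    [[0,0,20],[0,0,0]],
    [[0,0,25],[0,0,0]],
    [[0,0,28],[0,0,0]],
    [[0,0,30],[0,0,0]],
    [[0,0,32],[0,0,0]],
    [[0,0,34],[0,0,0]],
    [[0,0,36],[0,0,0]],
    [[0,0,38],[0,0,0]],
  ],
)

```text
time: 6.3
tool_pos: [628.8, 93.0, 115.4]
tcp_rot: [-180.0, -0.0, 3.5]
ft_force: [-0.6, -0.4, -0.7]
finger_gap: 49.2
grip_force: 31.3
```

>>> jog_arm(
  rows=[
    [[0,0,2],[0,0,0]],
    [[0,0,4],[0,0,0]],
    [[0,0,4],[0,0,0]],
    [[0,0,4],[0,0,0]],
    [[0,0,4],[0,0,0]],
  ],
)

```text
time: 6.8
tool_pos: [628.7, 93.0, 111.4]
tcp_rot: [-180.0, -0.0, 3.5]
ft_force: [-0.4, 0.6, -0.2]
finger_gap: 49.3
grip_force: 31.3
```

>>> jog_arm(
  rows=[
    [[0,0,0],[0,0,0]],
    [[0,0,0],[0,0,0]],
    [[0,0,0],[0,0,0]],
    [[0,0,0],[0,0,0]],
    [[0,0,0],[0,0,0]],
    [[0,0,0],[0,0,0]],
  ],
  grip=80,
)

```text
time: 7.4
tool_pos: [628.6, 93.0, 111.3]
tcp_rot: [-180.0, 0.0, 3.5]
ft_force: [-0.4, 0.8, -0.1]
finger_gap: 80.2
grip_force: 0.0
```

>>> jog_arm(
  rows=[
    [[0,0,-5],[0,0,0]],
    [[0,0,-15],[0,0,0]],
    [[0,0,-35],[0,0,0]],
    [[0,0,-60],[0,0,0]],
    [[0,0,-80],[0,0,0]],
    [[0,0,-90],[0,0,0]],
    [[0,0,-90],[0,0,0]],
  ],
)

```text
time: 8.1
tool_pos: [630.0, 93.1, 204.1]
tcp_rot: [-180.0, -0.2, 3.5]
ft_force: [0.5, -0.3, -0.0]
finger_gap: 79.7
grip_force: 0.0
```

```bash
cat > pan.py <<'E'
from h import *
def pans():
    for n in ('top','scene'):
        im,d,p=snap(n); P=cloud(d,p)
        for k,c in (('L',(629,93)),('R',(648,-96))):
            R=np.hypot(P[...,0]-c[0],P[...,1]-c[1]); q=P[(R<48)&(P[...,2]>72)&(P[...,2]<118)]
            z=np.histogram(q[:,2],bins=np.arange(72,119,1)); zz=z[1][z[0].argmax()]+.5
            t=P[(R<50)&(P[...,2]>zz+56)&(P[...,2]<zz+64)]
            cc=cv2.minEnclosingCircle(t[:,:2].astype(np.float32)) if len(t)>20 else None
            f=q[abs(q[:,2]-zz)<2]; print(n,k,'floor',np.median(f[:,2]).round(1),len(f),'top',len(t),(np.median(t[:,2]).round(1),np.round(cc[0],1),round(cc[1],1)) if cc else '')
        yield n,im
if __name__=='__main__':
    for n,im in pans(): cv2.imwrite('pics/pan_%s_%.1f.png'%(n,r.sense()['time']),im)
    s=r.sense(); print(s['time'],s['tool_pos'])
E
python3 pan.py
```

```text
top L floor 88.5 85 top 99 (np.float64(148.0), array([620.3, 100.7]), 19.6)
top R floor 102.4 402 top 0 
scene L floor 87.5 519 top 573 (np.float64(147.3), array([628.4,  92.9]), 25.7)
scene R floor 101.5 1179 top 0 
8.2 [628.48094378  92.96901501 200.78134472]
```

Left pan sank about 7 mm, so this cake weighs about 70 g and stands centred. The other must be the heavier one. Now I fetch cake 1.

>>> jog_arm(
  rows=[
    [[-12,20,0],[0,0,0]],
    [[-35,58,0],[0,0,0]],
    [[-61,100,0],[0,0,0]],
    [[-87,143,0],[0,0,0]],
    [[-112,185,0],[0,0,0]],
    [[-137,226,0],[0,0,0]],
    [[-162,267,15],[0,0,0]],
    [[-182,301,35],[0,0,0]],
    [[-193,319,55],[0,0,0]],
    [[-196,324,70],[0,0,0]],
  ],
  grip=85,
)

```text
time: 9.2
tool_pos: [450.2, -243.5, 128.4]
tcp_rot: [-179.9, 0.2, 3.3]
ft_force: [0.4, 0.2, 0.2]
finger_gap: 85.2
grip_force: 0.0
```

>>> jog_arm(
  rows=[
    [[0,0,0],[0,0,0]],
    [[0,0,0],[0,0,0]],
    [[0,0,0],[0,0,0]],
  ],
)

```text
time: 9.5
tool_pos: [453.8, -241.6, 132.2]
tcp_rot: [180.0, -0.1, 3.6]
ft_force: [0.9, -0.4, 0.4]
finger_gap: 84.8
grip_force: 0.0
```

>>> jog_arm(
  rows=[
    [[0,0,25],[0,0,0]],
    [[0,0,55],[0,0,0]],
    [[0,0,80],[0,0,0]],
    [[0,0,94],[0,0,0]],
    [[0,0,101],[0,0,0]],
    [[0,0,101],[0,0,0]],
    [[0,0,101],[0,0,0]],
  ],
)

```text
time: 10.2
tool_pos: [453.7, -242.7, 31.6]
tcp_rot: [179.9, -0.1, 3.5]
ft_force: [-0.1, 0.5, -0.3]
finger_gap: 85.1
grip_force: 0.0
```

>>> jog_arm(
  rows=[
    [[0,0,0],[0,0,0]],
    [[0,0,0],[0,0,0]],
    [[0,0,0],[0,0,0]],
    [[0,0,0],[0,0,0]],
    [[0,0,0],[0,0,0]],
    [[0,0,0],[0,0,0]],
    [[0,0,0],[0,0,0]],
    [[0,0,0],[0,0,0]],
  ],
  grip=40,
  force=30,
)

```text
time: 11.0
tool_pos: [453.4, -242.9, 31.4]
tcp_rot: [179.9, -0.1, 3.5]
ft_force: [-0.9, 0.4, 6.2]
finger_gap: 49.2
grip_force: 30.7
```

>>> jog_arm(
  rows=[
    [[0,0,-4],[0,0,0]],
    [[0,0,-15],[0,0,0]],
    [[0,0,-35],[0,0,0]],
    [[0,0,-60],[0,0,0]],
    [[0,0,-85],[0,0,0]],
    [[0,0,-110],[0,0,0]],
    [[0,0,-123],[0,0,0]],
    [[0,0,-130],[0,0,0]],
    [[0,0,-130],[0,0,0]],
    [[0,0,-130],[0,0,0]],
  ],
)

```text
time: 12.0
tool_pos: [452.1, -241.9, 159.1]
tcp_rot: [-179.9, 0.1, 3.5]
ft_force: [0.1, 0.1, -1.5]
finger_gap: 49.2
grip_force: 31.4
```

>>> jog_arm(
  rows=[
    [[10,-7,0],[0,0,0]],
    [[32,-21,0],[0,0,0]],
    [[62,-40,0],[0,0,0]],
    [[95,-62,0],[0,0,0]],
    [[128,-83,0],[0,0,0]],
    [[160,-104,0],[0,0,0]],
    [[184,-120,0],[0,0,0]],
    [[198,-129,0],[0,0,0]],
    [[204,-133,0],[0,0,0]],
    [[204,-133,0],[0,0,0]],
  ],
)

```text
time: 13.0
tool_pos: [648.3, -96.0, 158.9]
tcp_rot: [-180.0, 0.1, 3.6]
ft_force: [-0.0, 1.1, -1.0]
finger_gap: 49.1
grip_force: 31.4
```

>>> jog_arm(
  rows=[
    [[0,0,4],[0,0,0]],
    [[0,0,10],[0,0,0]],
    [[0,0,16],[0,0,0]],
    [[0,0,20],[0,0,0]],
    [[0,0,23],[0,0,0]],
    [[0,0,25],[0,0,0]],
    [[0,0,27],[0,0,0]],
    [[0,0,29],[0,0,0]],
    [[0,0,31],[0,0,0]],
    [[0,0,33],[0,0,0]],
  ],
)

```text
time: 14.0
tool_pos: [648.4, -97.2, 127.3]
tcp_rot: [180.0, -0.0, 3.5]
ft_force: [0.0, -0.4, -1.5]
finger_gap: 49.0
grip_force: 31.5
```

>>> jog_arm(
  rows=[
    [[0,0,2],[0,0,0]],
    [[0,0,4],[0,0,0]],
    [[0,0,6],[0,0,0]],
    [[0,0,7],[0,0,0]],
    [[0,0,7],[0,0,0]],
    [[0,0,7],[0,0,0]],
  ],
)

```text
time: 14.6
tool_pos: [648.3, -97.1, 120.4]
tcp_rot: [-180.0, -0.0, 3.5]
ft_force: [0.6, 0.2, -0.2]
finger_gap: 49.2
grip_force: 31.5
```

>>> jog_arm(
  rows=[
    [[0,0,0],[0,0,0]],
    [[0,0,0],[0,0,0]],
    [[0,0,0],[0,0,0]],
    [[0,0,0],[0,0,0]],
    [[0,0,0],[0,0,0]],
    [[0,0,0],[0,0,0]],
  ],
  grip=80,
)

```text
time: 15.2
tool_pos: [648.3, -97.2, 120.3]
tcp_rot: [-180.0, -0.0, 3.5]
ft_force: [-0.4, 0.4, 0.5]
finger_gap: 79.9
grip_force: 0.0
```

>>> jog_arm(
  rows=[
    [[0,0,-5],[0,0,0]],
    [[0,0,-15],[0,0,0]],
    [[0,0,-35],[0,0,0]],
    [[0,0,-60],[0,0,0]],
    [[0,0,-80],[0,0,0]],
    [[0,0,-90],[0,0,0]],
    [[0,0,-90],[0,0,0]],
    [[0,0,-90],[0,0,0]],
    [[0,0,-90],[0,0,0]],
    [[0,0,-90],[0,0,0]],
  ],
)

```text
time: 16.2
tool_pos: [647.5, -97.0, 208.6]
tcp_rot: [-180.0, 0.1, 3.5]
ft_force: [0.7, 0.6, 0.9]
finger_gap: 80.3
grip_force: 0.0
```

```bash
python3 pan.py; cp pics/pan_scene_*.png pics/x/ 2>/dev/null; ls pics
```

```text
top L floor 103.5 217 top 271 (np.float64(163.6), array([626.4,  95.8]), 25.4)
top R floor 87.3 165 top 177 (np.float64(146.6), array([645.4, -93. ]), 25.1)
scene L floor 104.3 515 top 537 (np.float64(163.1), array([628.4,  92.7]), 25.2)
scene R floor 84.9 427 top 579 (np.float64(145.5), array([647.9, -97.8]), 25.3)
16.3 [647.81748602 -97.05849541 209.20317833]
c2.png
crop1.png
pan_scene_16.3.png
pan_scene_8.2.png
pan_top_16.2.png
pan_top_8.2.png
scene0.png
scene1.png
top0.png
top1.png
```

The right pan is down about 9 mm and the left is up about 9 mm, both cakes upright and centred. The right cake is the heavier, so I re-grasp it and lift it slowly.

>>> jog_arm(
  rows=[
    [[0,0,25],[0,0,0]],
    [[0,0,50],[0,0,0]],
    [[0,0,75],[0,0,0]],
    [[0,0,89],[0,0,0]],
    [[0,0,95],[0,0,0]],
    [[0,0,95],[0,0,0]],
    [[0,0,95],[0,0,0]],
  ],
)

```text
time: 17.0
tool_pos: [649.1, -97.3, 116.6]
tcp_rot: [180.0, -0.1, 3.5]
ft_force: [-0.0, 0.4, 0.5]
finger_gap: 80.2
grip_force: 0.0
```

>>> jog_arm(
  rows=[
    [[0,0,0],[0,0,0]],
    [[0,0,0],[0,0,0]],
    [[0,0,0],[0,0,0]],
    [[0,0,0],[0,0,0]],
    [[0,0,0],[0,0,0]],
    [[0,0,0],[0,0,0]],
    [[0,0,0],[0,0,0]],
    [[0,0,0],[0,0,0]],
  ],
  grip=40,
  force=40,
)

```text
time: 17.8
tool_pos: [648.3, -97.2, 115.3]
tcp_rot: [180.0, -0.0, 3.5]
ft_force: [1.2, 0.1, 0.8]
finger_gap: 48.8
grip_force: 43.7
```

>>> jog_arm(
  rows=[
    [[0,0,-2],[0,0,0]],
    [[0,0,-4],[0,0,0]],
    [[0,0,-7],[0,0,0]],
    [[0,0,-10],[0,0,0]],
    [[0,0,-13],[0,0,0]],
    [[0,0,-16],[0,0,0]],
    [[0,0,-19],[0,0,0]],
    [[0,0,-22],[0,0,0]],
    [[0,0,-25],[0,0,0]],
    [[0,0,-28],[0,0,0]],
  ],
)

```text
time: 18.8
tool_pos: [648.3, -97.1, 143.5]
tcp_rot: [-180.0, 0.0, 3.5]
ft_force: [0.7, -0.1, -1.3]
finger_gap: 49.3
grip_force: 43.7
```

>>> jog_arm(
  rows=[
    [[0,0,-8],[0,0,0]],
    [[0,0,-20],[0,0,0]],
    [[0,0,-40],[0,0,0]],
    [[0,0,-65],[0,0,0]],
    [[0,0,-85],[0,0,0]],
    [[0,0,-95],[0,0,0]],
    [[0,0,-100],[0,0,0]],
    [[0,0,-100],[0,0,0]],
    [[0,0,-100],[0,0,0]],
  ],
)

```text
time: 19.7
tool_pos: [647.8, -97.0, 242.0]
tcp_rot: [-180.0, 0.1, 3.5]
ft_force: [-0.4, -0.5, -2.3]
finger_gap: 48.8
grip_force: 43.7
```

>>> jog_arm(
  rows=[
    [[-7,-15,0],[0,0,0]],
    [[-22,-45,0],[0,0,0]],
    [[-41,-82,0],[0,0,0]],
    [[-61,-121,0],[0,0,0]],
    [[-81,-160,0],[0,0,0]],
    [[-101,-199,0],[0,0,0]],
    [[-121,-239,0],[0,0,0]],
    [[-141,-279,0],[0,0,0]],
    [[-161,-319,10],[0,0,0]],
    [[-181,-358,25],[0,0,0]],
  ],
)

```text
time: 20.7
tool_pos: [444.8, 250.6, 217.9]
tcp_rot: [-180.0, -0.0, 3.5]
ft_force: [-0.0, 0.3, -1.5]
finger_gap: 48.8
grip_force: 43.7
```

>>> jog_arm(
  rows=[
    [[-16,-33,20],[0,0,0]],
    [[-27,-55,45],[0,0,0]],
    [[-33,-66,70],[0,0,0]],
    [[-35,-70,95],[0,0,0]],
    [[-35,-70,115],[0,0,0]],
    [[-35,-70,125],[0,0,0]],
    [[-35,-70,128],[0,0,0]],
    [[-35,-70,128],[0,0,0]],
    [[-35,-70,128],[0,0,0]],
  ],
)

```text
time: 21.6
tool_pos: [407.5, 317.2, 91.5]
tcp_rot: [-180.0, -0.1, 3.5]
ft_force: [-0.3, -0.5, -1.1]
finger_gap: 48.9
grip_force: 43.7
```

```bash
cat > jigv.py <<'E'
from h import *
import sys
s=r.sense(); print(s['time'],s['tool_pos'],s['tcp_rot'],s['ft_force'])
ts=[]
for n in ('top','scene'):
    im,d,p=snap(n); P=cloud(d,p); T=np.array(p['pose'])
    np.savez('jig_%s.npz'%n,im=im,d=d)
    c=np.linalg.inv(T)@np.array([430,318,50,1]); u=int(p['fx']*c[0]/c[2]+p['cx']); v=int(p['fy']*c[1]/c[2]+p['cy'])
    ts.append(cv2.resize(im[max(0,v-60):v+60,max(0,u-80):u+80],(400,300),interpolation=cv2.INTER_CUBIC)); print(n,u,v)
    B,G,R=[im[...,i].astype(int) for i in range(3)]
    m=(np.hypot(P[...,0]-s['tool_pos'][0],P[...,1]-s['tool_pos'][1])<45)&(P[...,2]>30)&(R-B>25)
    q=P[m]
    if len(q):
        q0=q; zt=np.percentile(q[:,2],90); t=q[q[:,2]>zt-4]; print('cake pts',len(q),'top z',zt.round(1),'rect',cv2.minAreaRect(t[:,:2].astype(np.float32)),'bbox y',np.percentile(q[:,1],[1,99]))
cv2.imwrite(sys.argv[1],np.hstack(ts))
E
python3 jigv.py pics/j1.png
```

```text
21.6 [407.51255891 317.19345404  91.45502915] [-1.79952162e+02 -8.72134247e-02  3.45974775e+00] [-0.25303756 -0.48413194 -1.05994481]
top 181 276
cake pts 447 top z 504.2 rect ((408.98394775390625, 319.2403564453125), (35.091896057128906, 81.7911605834961), 33.45852279663086) bbox y [282.30849483 357.71406084]
scene 507 231
cake pts 632 top z 121.9 rect ((419.10064697265625, 315.1311950683594), (44.13339614868164, 64.54944610595703), 81.11858367919922) bbox y [293.08136462 338.22262669]
```

View pics/j1.png

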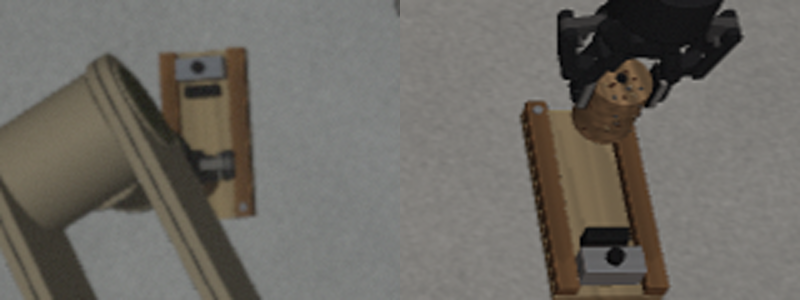

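The scene crop shows the cake held over the jig's mouth end, offset towards its -y... +y side by only a few mm. I refine the channel's centre line with the depth of the first pictures, corrected by each camera's bias as seen on the placed cakes.

```bash
python3 - <<'E'
from h import *
a=np.radians(3.5); ex=np.array([np.cos(a),np.sin(a)]); ey=np.array([-ex[1],ex[0]])
for f,n in (('top0.npz','top'),('scene0.npz','scene'),('jig_scene.npz','scene')):
    F=np.load(f); p=r.camera_params(n); P=cloud(F['d'],p).reshape(-1,3)
    q=P[:,:2]-np.array([452,317]); X=q@ex; Y=q@ey; z=P[:,2]
    m=(abs(X)<80)&(abs(Y)<60)
    print(f)
    h=lambda lo,hi:[round(float(x),1) for x in (np.percentile(Y[m&(z>19)&(z<30)&(Y>lo)&(Y<hi)],[3,97]) if (m&(z>19)&(z<30)&(Y>lo)&(Y<hi)).sum()>20 else [0])]
    print(' rail- ',h(-60,0),' rail+',h(0,60), 'rail z',np.median(z[m&(z>19)&(z<30)]))
    c=m&(z>7)&(z<13)&(abs(Y)<35); print(' floor Y',np.percentile(Y[c],[2,98]).round(1), 'z',np.median(z[c]).round(1))
    e=m&(X>-75)&(X<0)&(z>19)&(z<30)
    for s in (-1,1):
        k=e&(Y*s>0); print('  fit slope',np.degrees(np.polyfit(X[k],Y[k],1)[0]).round(2),'mean',Y[k].mean().round(2))
    st=(abs(X)<90)&(abs(Y)<20)&(z>33)&(z<40)&(X>0); print('  stop X',np.percentile(X[st],[2,98]).round(1) if st.any() else '')
E
```

```text
top0.npz
 rail-  [-40.5, -12.9]  rail+ [15.7, 49.1] rail z 23.90217068440336
 floor Y [-18.   32.7] z 9.8
  fit slope -0.45 mean -32.04
  fit slope -0.21 mean 39.67
  stop X [39.2 80.6]
scene0.npz
 rail-  [-44.9, -16.8]  rail+ [25.5, 44.5] rail z 23.06623665060988
 floor Y [-21.4  27.6] z 9.6
  fit slope 0.02 mean -36.68
  fit slope -0.31 mean 35.22
  stop X [42.4 82.2]
jig_scene.npz
 rail-  [-45.0, -15.5]  rail+ [22.1, 44.6] rail z 23.116357505727137
 floor Y [-21.7  27.4] z 9.4
  fit slope 0.36 mean -36.79
  fit slope -3.52 mean 35.78
  stop X [42.9 82.5]
```

>>> jog_arm(
  rows=[
    [[0,2.5,5],[0,0,0]],
    [[0,2.5,15],[0,0,0]],
    [[0,2.5,25],[0,0,0]],
    [[0,2.5,32],[0,0,0]],
    [[0,2.5,35],[0,0,0]],
    [[0,2.5,35],[0,0,0]],
    [[0,2.5,35],[0,0,0]],
  ],
)

```text
time: 22.4
tool_pos: [406.9, 314.5, 55.4]
tcp_rot: [-180.0, -0.0, 3.5]
ft_force: [-0.6, 1.0, -2.0]
finger_gap: 48.6
grip_force: 43.7
```

>>> jog_arm(
  rows=[
    [[0,0,1],[0,0,0]],
    [[0,0,2],[0,0,0]],
    [[0,0,3],[0,0,0]],
    [[0,0,4],[0,0,0]],
    [[0,0,5],[0,0,0]],
    [[0,0,6],[0,0,0]],
    [[0,0,6],[0,0,0]],
  ],
)

```text
time: 23.1
tool_pos: [406.7, 314.4, 49.1]
tcp_rot: [180.0, 0.0, 3.5]
ft_force: [-0.9, 0.0, -1.2]
finger_gap: 49.3
grip_force: 43.7
```

>>> jog_arm(
  rows=[
    [[0,0,1],[0,0,0]],
    [[0,0,2],[0,0,0]],
    [[0,0,3],[0,0,0]],
    [[0,0,4],[0,0,0]],
    [[0,0,5],[0,0,0]],
    [[0,0,6],[0,0,0]],
    [[0,0,7],[0,0,0]],
    [[0,0,7],[0,0,0]],
    [[0,0,7],[0,0,0]],
  ],
)

```text
time: 24.0
tool_pos: [406.8, 314.4, 42.3]
tcp_rot: [180.0, 0.0, 3.5]
ft_force: [0.5, 0.9, -1.9]
finger_gap: 49.0
grip_force: 43.7
```

>>> jog_arm(
  rows=[
    [[0,0,0.5],[0,0,0]],
    [[0,0,1],[0,0,0]],
    [[0,0,1.5],[0,0,0]],
    [[0,0,2],[0,0,0]],
    [[0,0,2],[0,0,0]],
    [[0,0,2],[0,0,0]],
  ],
)

```text
time: 24.6
tool_pos: [406.9, 314.5, 40.7]
tcp_rot: [180.0, -0.0, 3.5]
ft_force: [-3.5, -2.7, 5.7]
finger_gap: 49.1
grip_force: 44.4
```

>>> jog_arm(
  rows=[
    [[0,0,0.5],[0,0,0]],
    [[0,0,1],[0,0,0]],
    [[0,0,1],[0,0,0]],
    [[0,0,1],[0,0,0]],
  ],
)

```text
time: 25.0
tool_pos: [406.9, 314.5, 40.7]
tcp_rot: [180.0, -0.0, 3.5]
ft_force: [-8.0, -5.0, 15.1]
finger_gap: 48.6
grip_force: 45.5
```

>>> jog_arm(
  rows=[
    [[0,0,-1],[0,0,0]],
    [[0,0,-2],[0,0,0]],
    [[0,0,-2.5],[0,0,0]],
    [[0,0,-2.5],[0,0,0]],
    [[0,0,-2.5],[0,0,0]],
  ],
)

```text
time: 25.5
tool_pos: [406.7, 314.4, 41.6]
tcp_rot: [180.0, 0.0, 3.5]
ft_force: [0.1, -0.5, -1.4]
finger_gap: 48.8
grip_force: 43.8
```

>>> jog_arm(
  rows=[
    [[2,0,0],[0,0,0]],
    [[5,0,0],[0,0,0]],
    [[8,0,0],[0,0,0]],
    [[11,0,0],[0,0,0]],
    [[14,0,0],[0,0,0]],
    [[16,0,0],[0,0,0]],
    [[17.5,0,0],[0,0,0]],
    [[18,0,0],[0,0,0]],
    [[18,0,0],[0,0,0]],
  ],
)

```text
time: 26.4
tool_pos: [424.8, 315.5, 41.8]
tcp_rot: [180.0, 0.0, 3.5]
ft_force: [0.1, 0.3, -1.7]
finger_gap: 49.1
grip_force: 43.8
```

```bash
python3 - <<'E'
from h import *
s=r.sense(); print(s['time'],s['tool_pos'],s['ft_force'])
im,d,p=snap('scene')
T=np.linalg.inv(np.array(p['pose'])); c=T@np.array([450,317,40,1]); u=int(p['fx']*c[0]/c[2]+p['cx']); v=int(p['fy']*c[1]/c[2]+p['cy'])
cv2.imwrite('pics/j2.png',cv2.resize(im[v-60:v+50,u-55:u+55],(600,600),interpolation=cv2.INTER_CUBIC)); print(u-55,v-60)
P=cloud(d,p); a=np.radians(3.5); ex=np.array([np.cos(a),np.sin(a)])
# black rubber: dark pixels between rails, X from mouth
f=np.load('scene0.npz'); im0=f['im']; P0=cloud(f['d'],p); q=P0[...,:2]-np.array([452,317]); X=q@ex; Y=q@np.array([-ex[1],ex[0]])
m=(im0.max(-1)<40)&(abs(X)<85)&(abs(Y)<25); print('dark',m.sum(),(90+np.percentile(X[m],[3,20,50,97])).round(1),np.percentile(P0[...,2][m],[3,50,97]).round(1))
E
```

```text
26.4 [424.80725119 315.50493396  41.79361221] [ 0.07056671  0.26304839 -1.73239527]
451 181
dark 175 [130.8 134.1 139.9 165.6] [19.  33.7 43.3]
```

View pics/j2.png

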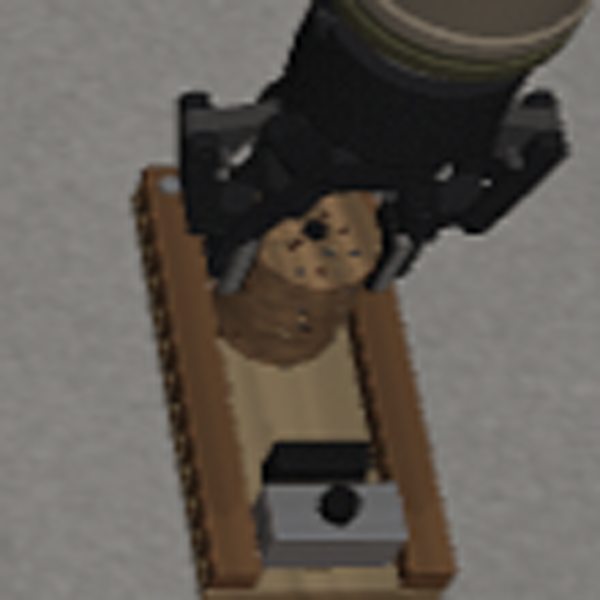

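The cake stands in the channel (bottom edge at about (290,365) in the crop). The rubber face is at about (320,445), some 35–40 mm ahead. I slide on, then feel for it slowly.

>>> jog_arm(
  rows=[
    [[3,0,0],[0,0,0]],
    [[6,0,0],[0,0,0]],
    [[9,0,0],[0,0,0]],
    [[12,0,0],[0,0,0]],
    [[15,0,0],[0,0,0]],
    [[18,0,0],[0,0,0]],
    [[20,0,0],[0,0,0]],
    [[22,0,0],[0,0,0]],
    [[23,0,0],[0,0,0]],
    [[24,0,0],[0,0,0]],
  ],
)

```text
time: 27.45
tool_pos: [448.8, 317.0, 41.7]
tcp_rot: [180.0, 0.0, 3.5]
ft_force: [-0.3, -0.3, -1.8]
finger_gap: 48.9
grip_force: 43.8
```

>>> jog_arm(
  rows=[
    [[0.5,0,0],[0,0,0]],
    [[1,0,0],[0,0,0]],
    [[1.5,0,0],[0,0,0]],
    [[2,0,0],[0,0,0]],
    [[2.5,0,0],[0,0,0]],
    [[3,0,0],[0,0,0]],
    [[3.5,0,0],[0,0,0]],
    [[3.5,0,0],[0,0,0]],
  ],
)

```text
time: 28.25
tool_pos: [452.3, 317.2, 41.8]
tcp_rot: [-180.0, -0.0, 3.5]
ft_force: [0.4, 0.6, -0.9]
finger_gap: 48.8
grip_force: 43.8
```

>>> jog_arm(
  rows=[
    [[0.4,0,0],[0,0,0]],
    [[0.8,0,0],[0,0,0]],
    [[1.2,0,0],[0,0,0]],
    [[1.6,0,0],[0,0,0]],
    [[2,0,0],[0,0,0]],
    [[2.4,0,0],[0,0,0]],
    [[2.8,0,0],[0,0,0]],
    [[3,0,0],[0,0,0]],
  ],
)

```text
time: 29.05
tool_pos: [455.3, 317.4, 41.8]
tcp_rot: [-180.0, -0.0, 3.5]
ft_force: [-0.3, -0.4, -1.0]
finger_gap: 48.9
grip_force: 43.8
```

>>> jog_arm(
  rows=[
    [[0.4,0,0],[0,0,0]],
    [[0.8,0,0],[0,0,0]],
    [[1.2,0,0],[0,0,0]],
    [[1.6,0,0],[0,0,0]],
    [[2,0,0],[0,0,0]],
    [[2,0,0],[0,0,0]],
  ],
)

```text
time: 29.65
tool_pos: [457.3, 317.5, 41.8]
tcp_rot: [180.0, -0.0, 3.5]
ft_force: [1.0, -0.7, -1.6]
finger_gap: 48.9
grip_force: 43.8
```

>>> jog_arm(
  rows=[
    [[0.4,0,0],[0,0,0]],
    [[0.8,0,0],[0,0,0]],
    [[1.2,0,0],[0,0,0]],
    [[1.6,0,0],[0,0,0]],
    [[2,0,0],[0,0,0]],
    [[2,0,0],[0,0,0]],
  ],
)

```text
time: 30.25
tool_pos: [459.3, 317.6, 41.8]
tcp_rot: [-180.0, -0.0, 3.5]
ft_force: [0.3, 0.1, -1.5]
finger_gap: 48.8
grip_force: 43.8
```

>>> jog_arm(
  rows=[
    [[0.4,0,0],[0,0,0]],
    [[0.8,0,0],[0,0,0]],
    [[1.2,0,0],[0,0,0]],
    [[1.6,0,0],[0,0,0]],
    [[2,0,0],[0,0,0]],
    [[2,0,0],[0,0,0]],
  ],
)

```text
time: 30.85
tool_pos: [461.3, 317.8, 41.8]
tcp_rot: [-180.0, -0.0, 3.5]
ft_force: [0.3, 0.2, -0.7]
finger_gap: 49.0
grip_force: 43.8
```

>>> jog_arm(
  rows=[
    [[0.4,0,0],[0,0,0]],
    [[0.8,0,0],[0,0,0]],
    [[1.2,0,0],[0,0,0]],
    [[1.6,0,0],[0,0,0]],
    [[2,0,0],[0,0,0]],
    [[2,0,0],[0,0,0]],
  ],
)

```text
time: 31.45
tool_pos: [463.3, 317.9, 41.8]
tcp_rot: [-180.0, -0.0, 3.5]
ft_force: [0.8, 0.5, -1.2]
finger_gap: 49.0
grip_force: 43.8
```

>>> jog_arm(
  rows=[
    [[0.4,0,0],[0,0,0]],
    [[0.8,0,0],[0,0,0]],
    [[1.2,0,0],[0,0,0]],
    [[1.6,0,0],[0,0,0]],
    [[2,0,0],[0,0,0]],
    [[2,0,0],[0,0,0]],
  ],
)

```text
time: 32.05
tool_pos: [465.3, 318.0, 41.8]
tcp_rot: [-180.0, -0.0, 3.5]
ft_force: [0.5, -0.1, -1.4]
finger_gap: 48.7
grip_force: 43.8
```

>>> jog_arm(
  rows=[
    [[0.4,0,0],[0,0,0]],
    [[0.8,0,0],[0,0,0]],
    [[1.2,0,0],[0,0,0]],
    [[1.6,0,0],[0,0,0]],
    [[2,0,0],[0,0,0]],
    [[2,0,0],[0,0,0]],
  ],
)

```text
time: 32.65
tool_pos: [467.3, 318.1, 41.8]
tcp_rot: [-180.0, -0.0, 3.5]
ft_force: [-0.4, -0.5, -1.0]
finger_gap: 49.2
grip_force: 43.8
```

>>> jog_arm(
  rows=[
    [[0.4,0,0],[0,0,0]],
    [[0.8,0,0],[0,0,0]],
    [[1.2,0,0],[0,0,0]],
    [[1.6,0,0],[0,0,0]],
    [[2,0,0],[0,0,0]],
    [[2,0,0],[0,0,0]],
  ],
)

```text
time: 33.25
tool_pos: [469.0, 318.2, 41.7]
tcp_rot: [180.0, 0.0, 3.5]
ft_force: [-1.6, -0.5, -0.4]
finger_gap: 48.7
grip_force: 43.8
```

>>> jog_arm(
  rows=[
    [[0.3,0,0],[0,0,0]],
    [[0.6,0,0],[0,0,0]],
    [[0.9,0,0],[0,0,0]],
    [[1.2,0,0],[0,0,0]],
    [[1.2,0,0],[0,0,0]],
  ],
)

```text
time: 33.75
tool_pos: [470.1, 318.3, 41.7]
tcp_rot: [180.0, 0.0, 3.5]
ft_force: [-5.1, -0.7, 2.1]
finger_gap: 48.8
grip_force: 43.9
```

>>> jog_arm(
  rows=[
    [[0.25,0,0],[0,0,0]],
    [[0.5,0,0],[0,0,0]],
    [[0.75,0,0],[0,0,0]],
    [[1,0,0],[0,0,0]],
    [[1.2,0,0],[0,0,0]],
    [[1.2,0,0],[0,0,0]],
  ],
)

```text
time: 34.35
tool_pos: [470.8, 318.3, 41.7]
tcp_rot: [180.0, 0.1, 3.5]
ft_force: [-7.8, -0.3, 4.2]
finger_gap: 48.8
grip_force: 44.0
```

>>> jog_arm(
  rows=[
    [[0.2,0,0],[0,0,0]],
    [[0.4,0,0],[0,0,0]],
    [[0.6,0,0],[0,0,0]],
    [[0.8,0,0],[0,0,0]],
    [[0.8,0,0],[0,0,0]],
    [[0.8,0,0],[0,0,0]],
    [[0.8,0,0],[0,0,0]],
  ],
)

```text
time: 35.05
tool_pos: [471.3, 318.4, 41.6]
tcp_rot: [180.0, 0.1, 3.5]
ft_force: [-9.3, -0.0, 5.3]
finger_gap: 48.7
grip_force: 44.1
```

>>> jog_arm(
  rows=[
    [[0.3,0,0],[0,0,0]],
    [[0.5,0,0],[0,0,0]],
    [[0.5,0,0],[0,0,0]],
    [[0.5,0,0],[0,0,0]],
    [[0.5,0,0],[0,0,0]],
    [[0.5,0,0],[0,0,0]],
    [[0.5,0,0],[0,0,0]],
    [[0.5,0,0],[0,0,0]],
    [[0.5,0,0],[0,0,0]],
    [[0.5,0,0],[0,0,0]],
  ],
)

```text
time: 36.05
tool_pos: [471.6, 318.4, 41.6]
tcp_rot: [180.0, 0.2, 3.5]
ft_force: [-9.7, -1.6, 5.6]
finger_gap: 48.6
grip_force: 44.1
```

Pushed at about 10 N for a second. I ease off slowly, keeping the cake at the rubber.

>>> jog_arm(
  rows=[
    [[-0.4,0,0],[0,0,0]],
    [[-0.8,0,0],[0,0,0]],
    [[-1.2,0,0],[0,0,0]],
    [[-1.6,0,0],[0,0,0]],
    [[-2,0,0],[0,0,0]],
    [[-2.4,0,0],[0,0,0]],
    [[-2.8,0,0],[0,0,0]],
    [[-3,0,0],[0,0,0]],
    [[-3,0,0],[0,0,0]],
    [[-3,0,0],[0,0,0]],
  ],
)

```text
time: 37.05
tool_pos: [469.8, 318.3, 41.6]
tcp_rot: [180.0, 0.0, 3.5]
ft_force: [-4.5, 0.8, -1.8]
finger_gap: 48.7
grip_force: 43.9
```

>>> jog_arm(
  rows=[
    [[-0.4,0,0],[0,0,0]],
    [[-0.8,0,0],[0,0,0]],
    [[-1.1,0,0.2],[0,0,0]],
    [[-1.1,0,0.4],[0,0,0]],
    [[-1.1,0,0.6],[0,0,0]],
    [[-1.1,0,0.6],[0,0,0]],
    [[-1.1,0,0.6],[0,0,0]],
  ],
)

```text
time: 37.75
tool_pos: [469.0, 318.3, 41.4]
tcp_rot: [-180.0, -0.0, 3.5]
ft_force: [-1.1, -0.2, -1.5]
finger_gap: 49.1
grip_force: 43.8
```

>>> jog_arm(
  rows=[
    [[0,0,0],[0,0,0]],
    [[0,0,0],[0,0,0]],
    [[0,0,0],[0,0,0]],
    [[0,0,0],[0,0,0]],
    [[0,0,0],[0,0,0]],
    [[0,0,0],[0,0,0]],
    [[0,0,0],[0,0,0]],
  ],
  grip=80,
)

```text
time: 38.45
tool_pos: [468.8, 318.2, 41.2]
tcp_rot: [-180.0, -0.0, 3.5]
ft_force: [-1.1, 0.6, -0.1]
finger_gap: 80.0
grip_force: 0.0
```

>>> jog_arm(
  rows=[
    [[0,0,-5],[0,0,0]],
    [[0,0,-15],[0,0,0]],
    [[0,0,-35],[0,0,0]],
    [[0,0,-65],[0,0,0]],
    [[0,0,-95],[0,0,0]],
    [[0,0,-120],[0,0,0]],
    [[-30,0,-135],[0,0,0]],
    [[-60,0,-140],[0,0,0]],
    [[-80,0,-140],[0,0,0]],
    [[-80,0,-140],[0,0,0]],
  ],
)

```text
time: 39.45
tool_pos: [387.4, 313.7, 182.6]
tcp_rot: [-179.9, -0.1, 3.6]
ft_force: [0.6, -0.6, 0.3]
finger_gap: 80.2
grip_force: 0.0
```

```bash
python3 - <<'E'
from h import *
import pan
for n,im in pan.pans():
    if n=='scene':
        cv2.imwrite('pics/f.png',cv2.resize(im[175:345,265:545],(800,486),interpolation=cv2.INTER_CUBIC))
im,d,p=snap('scene'); P=cloud(d,p); q=P[(np.hypot(P[...,0]-469,P[...,1]-318)<40)&(P[...,2]>62)&(P[...,2]<80)]
print(len(q),np.median(q[:,2]),cv2.minEnclosingCircle(q[:,:2].astype(np.float32)))
s=r.sense(); print(s['time'],s['tool_pos'])
E
```

```text
top L floor 89.3 233 top 233 (np.float64(148.8), array([626.3,  95.8]), 25.3)
top R floor 101.5 371 top 0 
scene L floor 87.7 532 top 566 (np.float64(147.6), array([628.7,  92.5]), 25.4)
scene R floor 101.4 1158 top 0 
454 68.89893868870547 ((467.7104797363281, 317.28094482421875), 26.63307762145996)
39.6 [389.57327576 313.53386158 181.99410639]
```

View pics/f.png

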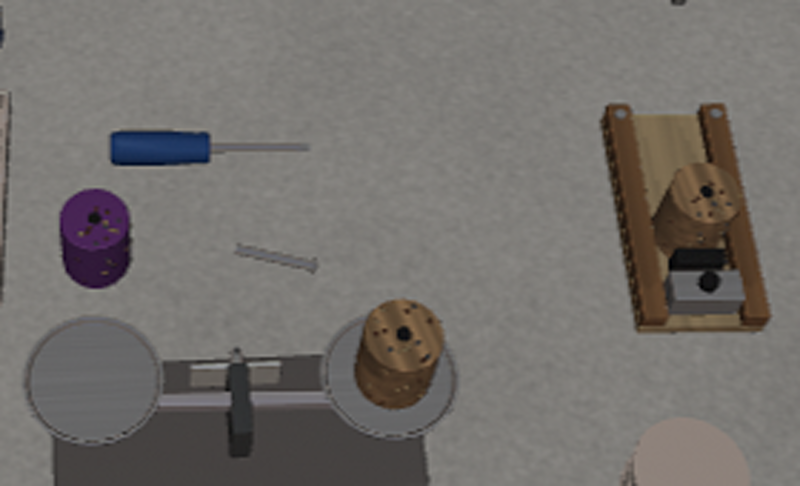

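The heavier cake stands upright in the channel against the rubber (707,200 in the crop). The lighter one is centred on the left pan (400,350), which is about 7 mm down. I hand the job in.

```bash
python3 -c "
from bench import r
print(r.hand_in())"
```

```text
the job is handed in; nothing more can be done
None
```

The job is handed in at about 40 s with no verdict returned: the heavier cake (about 160 g) was pushed at about 10 N for a second and stands in the jig, about 1 mm from or touching the rubber stop by the last picture, and the lighter one (about 70 g) is on the left pan.

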